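# Close up the blocks of a dry-block heater with its sliding keeper

### The job

Get the dry-block heater ready: stand the spare three-well block upright in the bay, between the block already there and the sliding keeper. Then, without ramming the blocks together, push the row home until it comes up firm against the hidden stop under the control head and no gap is left between the blocks, and leave the keeper slid right up against the spare block. Leave the narrow block where it stands.

Things in the scene. Friction and masses are not known exactly. Their poses are not given: they have to be found in the camera images.
- block_bay: Open bay of a dry-block heater, fixed: base 124 (x) x 300 (y) mm. Origin on the bench; the blocks' floor is 12 mm above it. At its -y end a white control head (bay y = -140 to -70, z = 66 to 92 mm, blocks pass under it) hides a fixed stop bar: its face lies somewhere from y = -109 to -85 mm, different each time, to be found by touch. Side lips 93.5 mm apart, tops at z = 24 mm.
- set_down (a point): Middle of the set-down place in the bay, on its floor, bay (0, +62, 12) mm. Here the lips are 104 mm apart (from bay y = 35 mm to the open end); between y = 35 and 5 mm they narrow like a funnel to 93.5 mm. A 90 mm block can be set down here and pushed towards the head.
- fitted_block: Aluminium block with eight small wells in two rows, 90 (x) x 45 (y) x 50 (z) mm, loose, about 0.25 kg, standing in the bay between the lips, some way off the hidden stop. Origin: centre of its underside; its axes lie as the bay's.
- spare_block: Aluminium block with one row of three wells (17 mm), 90 (x, along the row) x 45 (y) x 50 (z) mm, loose, about 0.25 kg, standing on the bench to the left of the bay. Origin: centre of its underside. Too long to grip along x; grip it across the 45 mm. Its 90 mm side goes across the bay, either way round. Closed up, its centre is 45 mm from the fitted block's.
- narrow_block: Aluminium block with five small wells in one row, only 30 mm wide: 90 (x) x 30 (y) x 50 (z) mm, loose, standing on the bench to the left of the bay; not needed, to be left alone. It and the spare block may stand in each other's place. Origin: centre of its underside.
- keeper (a joint): Travel of the keeper along the bay's -y, towards the head: 0 at the open end, up to 0.165 m. It slides with about 1.5 N of friction and stays where it is left. Each block adds up to 2.5 N of friction when pushed. More than 40 N between the blocks is ramming.
- keeper_face (a point): Middle of the keeper's flat pushing face, a bar 10 mm high (z) and 10 mm thick across the bay: at bay (0, 135 mm - travel, 31 mm). It bears on the spare block's 90 mm side, 19 mm above the floor.
- keeper_grip (a point): Centre of the keeper's black upright grip, outside the lips on the -x side of the bay: 18 (x) x 13 (y) x 24 (z) mm, top 13 mm above this point. At bay (-85, 145 mm - travel, 49 mm); moves with the keeper. Can be gripped across x or y, or pushed from behind.

How it is judged (in metres and radians):
On the way, in this order (a step that is already met when the one before it is completed fails the run):
1. the spare block stands on the bay's floor between the fitted block and the keeper (y of spare_block in the frame of block_bay between -0.03 and 0.115 m and x of spare_block in the frame of block_bay between -0.009 and 0.009 m and z of spare_block in the frame of block_bay below 0.0155 m and angle between spare_block's own z axis and vertical below 0.06 rad and angle between the y axis of spare_block and the y axis of block_bay, either way round below 0.15 rad), for 0.2 s.
2. the row is pushed up firm against the stop (more than 4.5 N passes from block to block, which friction alone cannot give) (y of spare_block in the frame of fitted_block between 0.0425 and 0.0475 m and y of fitted_block in the frame of block_bay below -0.0595 m and x of spare_block in the frame of block_bay between -0.005 and 0.005 m and z of each of spare_block, fitted_block in the frame of block_bay below 0.0155 m and angle between each of spare_block, fitted_block's own z axis and vertical below 0.06 rad and angle between the y axis of each of spare_block, fitted_block and the y axis of block_bay, either way round below 0.06 rad and x of fitted_block in the frame of block_bay between -0.005 and 0.005 m and contact force between spare_block and fitted_block above 4.5 N), for 0.2 s.
At the end, for the whole second after the job is handed in: Both blocks stand upright and square on the bay's floor between the lips (within 5 mm sideways, 0.06 rad), pushed home under the head, the gap between them under 2.5 mm, the keeper's face within 3 mm of the spare block's side, all at rest (y of spare_block in the frame of fitted_block between 0.0425 and 0.0475 m and y of fitted_block in the frame of block_bay below -0.0595 m and x of spare_block in the frame of block_bay between -0.005 and 0.005 m and z of each of spare_block, fitted_block in the frame of block_bay below 0.0155 m and angle between each of spare_block, fitted_block's own z axis and vertical below 0.06 rad and angle between the y axis of each of spare_block, fitted_block and the y axis of block_bay, either way round below 0.06 rad and x of fitted_block in the frame of block_bay between -0.005 and 0.005 m and (y of keeper_face in the frame of spare_block between 0.0195 and 0.0255 m or y of keeper_face in the frame of spare_block between -0.0255 and -0.0195 m) and linear speed of each of spare_block, fitted_block below 0.01 m/s); the robot touches nothing.
It fails at once if the blocks are rammed together (more than 40 N between them) (contact force between spare_block and fitted_block above 40 N).
It fails at once if the narrow block is disturbed (moved more than 30 mm) (distance of narrow_block from where it was at the start of the episode above 0.03 m).
It also fails if it takes over 67 s, if anything falls off the work surface, if the arm or the gripper's body presses on something with over 40 N, if the wrist force passes 120 N, or if a joint passes its speed limit or range.

### The arm

A 6-joint arm with a two-finger parallel gripper is mounted at the origin on a cart in front of the work surface, level with it; the furniture and walls round the work are solid. World frame = base frame: x ahead of the robot, y to its left, z up, the work surface at z = 0. Lengths are in mm, angles in rad, forces in N, time in s.
With the tool pointing down it reaches from about 275 to 825 mm from the base axis. Payload 4.9 kg.
Tool frame: the origin (TCP) lies midway between the tips of the shut fingers; the grasp point (between the pads) lies r.grasp_offset behind it (r.grasp_offset is the distance from the TCP to the grasp point, in mm); y points along the fingers, x is the direction in which the jaws open and shut, and the axes are right-handed (so a half turn about y gives the same grasp; the last joint's range is limited). The gripper opens to 85 mm and grips with 20 to 120 N. Pads are 22 mm wide; open, the fingers measure 114 mm over their backs; the gripper's body (76 mm by 85 mm) begins 54 mm behind the grasp point. The pads swing forward as they close: fully open they stand 13 mm farther back than shut.
Start: joints at [-1.293, 0.326, -0.193, 1.052, 0, 1.437], TCP at [220.156, -504.034, 231.281] pointing down, gripper open.
Joint ranges: [-2.65, 2.65], [-0.97, 1.79], [-1.3, 1.35], [-1.93, 2.1], [-1.47, 1.37], [-3.14, 3.14]. Speed limits (rad/s): [2.57, 2.57, 3.14, 3.14, 3.14, 3.14].

### API

Orientations are given as a unit quaternion [w, x, y, z].
In Python, from plant import r gives the robot as it stands. The module is installed in compiled form; this text tells all that it offers.
- The arm moves only by the tool servo_tool, never from a script. Its argument "plan" is a list of rows, each an object with "delta_pos": the shift along the world's x, y, z in m, a list of three; "turn": the turn, a rotation vector about the world's x, y, z in degrees, a list of three; "jaw": the opening, from -1 (shut) to 1 (fully open), so that 0 is half open. In form: [{"delta_pos": [x, y, z], "turn": [rx, ry, rz], "jaw": jaw}, ...]. A call has 1 to 20 rows; each row shifts and turns the commanded pose from where the row before left it; what a row does not reach is not made up. A row lasts 1/8 s, in which the tool goes at most 62.5 mm and 10.7 degrees, less where a joint would pass 70% of its speed; a pose out of reach is approached as far as the arm can. A call with a gripper value outside its range is refused whole. The fingers move at their own pace and stop on an object; "force" is the grip in N (left out, the last holds). Time passes only in rows, so rows that do not move let the fingers close. It gives the time, the measured TCP pose, the force and the opening at its end, in the units of the state.
- r.get_state(): the state, without advancing time (a new reading comes with each control period).
- r.capture(name): name is "side" or "top"; returns the picture (420x560x3 uint8, red, green, blue); there is no depth.
- r.camera_model(name): a dict with "vertical_fov" (degrees; the focal length in pixels is half the picture's height over the tangent of half this angle, whatever the lens; pixels are square), "cx", "cy" (the principal point, pixels), "k1" (the pictures are not rectified: a ray, as slopes to the right and down, at radius r is drawn at 1 + k1 r^2 times it, then the intrinsics apply), "rvec" (rotation vector, rad) and "tvec" (3), from world to camera coordinates, as OpenCV has them. Camera axes: x right, y down, z forward; pixel columns grow to the right and rows downward; lengths in mm; the calibration is good to about 2 mm. A picture is of the moment at which its call begins. camera_model takes no time and is no camera call.
- r.job_done(): hands the job in, once; it reports no verdict.
Trained networks look in the newest picture that a camera, given by its name, has taken for a name from the list of things; names that differ only in an ending like _2 or _b are one class to them, and where a whole thing is asked for, a point or a joint stands for the part that bears it (a point fixed in the world has none). Each returns a list of dicts, best first, with "score" (0 to 1); they miss things now and then, are a little off and sometimes report something else, mostly with a low value. They report only what shows in the picture. A call takes as long as a camera call.
- r.find_in(target, camera): "point" ([x, y, z] in mm, in the coordinates of the camera as it stood for that picture, good to about 4 mm: the middle of the surface that is visible of it).
The state is a dict: "t": time; "joint_pos": joint angles; "qd": joint speeds; "joint_efforts": joint torques, N m; "position": TCP position; "tcp_rot": TCP orientation; "wrist_force": force on the tool from outside, world axes, zero at the start; "ft_torque": the same for the moment, N m; "width": opening from 0.0 (shut) to 1.0 (fully open).
Only numpy, scipy, OpenCV 4.12 (cv2) and the standard library are available. Lean on these libraries where they do the work, as an engineer would, in place of code of your own. Each camera call takes 0.05 s, during which the arm holds its last target. There are 200 camera calls.

## Working session

There is one attempt and no reset: what is moved stays moved. The work goes in short steps, Python scripts to look and compute and a tool call to move; the robot and the scene stay as the last step left them, time stands still between calls to the robot, and variables do not carry over. Pictures are saved under pics/ and viewed, about 8 in all and at most 12, crops included, and the job is handed in when it is done.

Besides the shell and the picture viewer there is one more tool, called after "Emit:" as name(argument=value, ...), one argument or row to a line, values as JSON. servo_tool: Moves the arm, as the interface text tells. Its arguments: {"type":"object","properties":{"plan":{"type":"array"},"force":{"type":"number"}},"required":["plan"]}

```bash
mkdir -p pics; cat > h.py <<'E'
import numpy as np, cv2
from plant import r
def cam(n):
    m=r.camera_model(n); f=210/np.tan(np.radians(m["vertical_fov"])/2)
    R=cv2.Rodrigues(np.array(m["rvec"],float))[0]; return m,f,R,np.array(m["tvec"],float)
def ray(n,u,v):
    m,f,R,t=cam(n); d=np.array([(u-m["cx"])/f,(v-m["cy"])/f]); s=d.copy()
    for _ in range(30): s=d/(1+m["k1"]*(s@s))
    return -R.T@t, R.T@np.array([s[0],s[1],1])
def px(n,u,v,z):
    c,d=ray(n,u,v); return c+d*(z-c[2])/d[2]
def proj(n,P):
    m,f,R,t=cam(n); q=R@np.array(P,float)+t; s=q[:2]/q[2]; s=s*(1+m["k1"]*(s@s)); return s*f+[m["cx"],m["cy"]]
def toworld(n,p):
    m,f,R,t=cam(n); return R.T@(np.array(p)-t)
def save(n,name):
    im=r.capture(n); cv2.imwrite(f"pics/{name}.png",im[:,:,::-1]); return im
E
python3 - <<'E'
from h import *
for n in("top","side"):
    save(n,n+"0"); print(n,(-cam(n)[2].T@cam(n)[3]).round(),r.camera_model(n)["k1"])
    for t in("block_bay","fitted_block","spare_block","narrow_block","keeper_grip"):
        print(t,[(round(d["score"],2),toworld(n,d["point"]).round(),proj(n,toworld(n,d["point"])).round()) for d in r.find_in(t,n)][:2])
s=r.get_state();print(s, r.grasp_offset)
E
```

```text
top [ 483.   81. 1020.] 0.02037410919410993
block_bay [(0.82, array([549.,  -4.,  14.]), array([333., 214.]))]
fitted_block [(0.67, array([570., -76.,  63.]), array([371., 201.])), (0.19, array([551., -14.,  14.]), array([338., 213.]))]
spare_block [(0.66, array([487., 295.,  52.]), array([189., 247.]))]
narrow_block [(0.71, array([627., 302.,  46.]), array([186., 179.]))]
keeper_grip [(0.58, array([486.,  97.,  37.]), array([286., 245.]))]
side [ 479. -659.  479.] -0.12773089081794395
block_bay [(0.75, array([ 556., -139.,   37.]), array([280., 302.]))]
fitted_block [(0.59, array([568., -65.,  63.]), array([281., 260.]))]
spare_block [(0.7, array([490., 275.,  35.]), array([228., 190.])), (0.37, array([484.,  93.,  30.]), array([228., 232.]))]
narrow_block [(0.73, array([630., 289.,  29.]), array([286., 187.]))]
keeper_grip [(0.9, array([487.,  88.,  37.]), array([230., 230.]))]
{'t': 0.6, 'joint_pos': array([-1.29318461e+00,  3.26170572e-01, -1.92602002e-01,  1.05198221e+00,
       -2.14298208e-06,  1.43658298e+00]), 'qd': array([-0.00069177, -0.00042499,  0.00070156, -0.00049866,  0.00067905,
       -0.00081491]), 'joint_efforts': array([-9.89374093e-04, -4.43089378e+01,  2.62646824e+01,  1.41501117e-03,
       -2.03269692e-04,  1.51419112e-06]), 'position': array([ 220.16549792, -504.03858128,  231.2961148 ]), 'tcp_rot': array([-0.59165747,  0.59167785, -0.38719655,  0.38721777]), 'wrist_force': array([ 0.36738376, -0.81486103, -0.65985137]), 'ft_torque': array([-0.02182675, -0.02090969, -0.04379046]), 'width': 1.0025705196686754} 18.700000000000003
```

```bash
sleep 1; ls pics
```

```text
side0.png
top0.png
```

```bash
python3 - <<'E'
import cv2
a=cv2.imread("pics/top0.png")[130:330,130:450]
cv2.imwrite("pics/t0c.png",cv2.resize(a,(800,500),interpolation=cv2.INTER_CUBIC))
E
```

```text
(no output)
```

View pics/t0c.png

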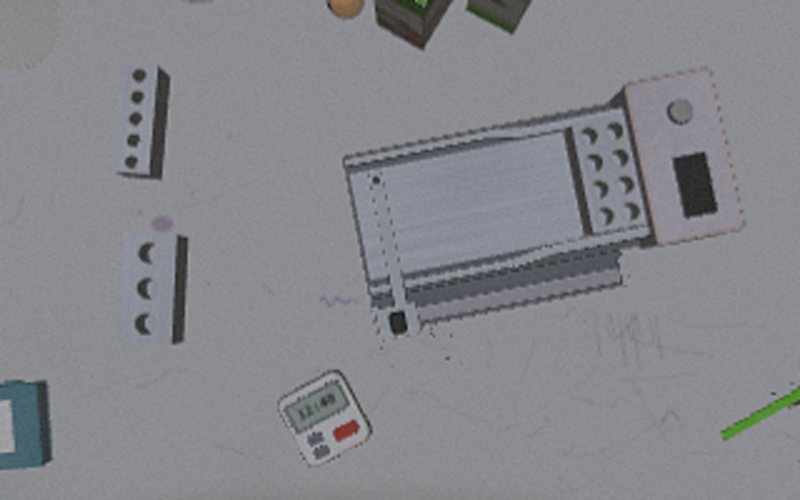

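View pics/side0.png

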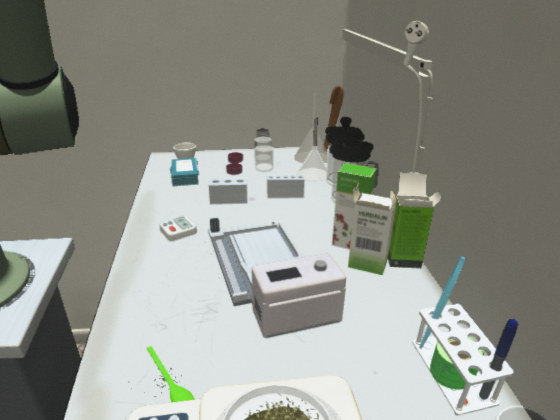

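The side view confirms the layout. In the top crop the spare (3 wells) is at about (147,288), the narrow block at (140,118), the keeper grip at (398,322) and the head's corners at (625,88), (710,68), (745,228) and (650,245). Next I'll fit the poses.

```bash
cat >> h.py <<'E'
from scipy.optimize import least_squares
def xf(p,q):
    x,y,a=p[:3]; c,s=np.cos(a),np.sin(a); q=np.array(q,float); return np.array([x+c*q[0]-s*q[1],y+s*q[0]+c*q[1],q[2]])
def box(p,hx,hy,z):
    return [xf(p,(sx*hx,sy*hy,z)) for sx,sy in((-1,-1),(1,-1),(1,1),(-1,1))]
def draw(im,n,pts,col,sc,off):
    q=np.array([(proj(n,P)+0.5-off)*sc for P in pts]).round().astype(int); cv2.polylines(im,[q.reshape(-1,1,2)],True,col,1)
E
python3 - <<'E'
from h import *
C=lambda u,v:np.array([u/2.5+130,v/2.5+130])-.2
B=[((1,-70,92),C(625,88)),((1,-140,92),C(710,68)),((-1,-140,92),C(745,228)),((-1,-70,92),C(650,245)),((0,145,62),C(398,322))]
def bp(p): return [proj("top",xf(p,(-85 if q[0]==0 else q[0]*p[3],q[1],q[2])))-m for q,m in B]
s=least_squares(lambda p:np.ravel(bp(p)),[555,0,.1,55]);print("bay",s.x,s.fun.round(1))
b=s.x
S=[(-45,-22.5),(45,-22.5),(45,22.5),(-45,22.5)]
def fit(meas):
    s=least_squares(lambda p:np.ravel([proj("top",xf(p,(*q,50)))-m for q,m in zip(S,meas)]),[500,290,0]);return s.x,s.fun.round(1)
sp=fit([C(173,342),C(176,236),C(124,236),C(122,342)]);print("spare",sp)
off=np.array([130,130]);im=cv2.imread("pics/top0.png")[130:330,130:450];im=cv2.resize(im,(800,500),interpolation=cv2.INTER_CUBIC)
draw(im,"top",box(sp[0],45,22.5,50),(0,0,255),2.5,off);draw(im,"top",box(sp[0],45,22.5,0),(255,0,255),2.5,off)
# bay wire
draw(im,"top",[xf(b,q) for q in((-62,-150,0),(62,-150,0),(62,150,0),(-62,150,0))],(0,255,0),2.5,off)
draw(im,"top",[xf(b,q) for q in((-46.75,-70,24),(46.75,-70,24),(46.75,5,24),(52,35,24),(52,150,24),(-52,150,24),(-52,35,24),(-46.75,5,24))],(0,0,255),2.5,off)
draw(im,"top",[xf(b,q) for q in((-94,138.5,62),(-76,138.5,62),(-76,151.5,62),(-94,151.5,62))],(255,255,0),2.5,off)
draw(im,"top",[xf(b,q) for q in((-50,135,36),(50,135,36),(50,145,36),(-50,145,36))],(255,0,0),2.5,off)
cv2.imwrite("pics/o1.png",im)
print("setdown",xf(b,(0,62,12)),"grip",xf(b,(-85,145,49)))
E
```

```text
bay [ 5.65113447e+02 -3.07747494e+01  1.70537258e-01  6.28839107e+01] [-0.7 -0.6  0.6  0.4  0.3 -0.5  2.6 -0.3 -3.   0.9]
spare (array([ 4.89677329e+02,  2.94807907e+02, -3.10928894e-02]), array([ 0.8,  1. ,  0.5, -0.8, -0.6, -1. , -0.8,  0.8]))
setdown [554.59131263  30.32586188  12.        ] grip [456.73826305  97.69633529  49.        ]
```

View pics/o1.png

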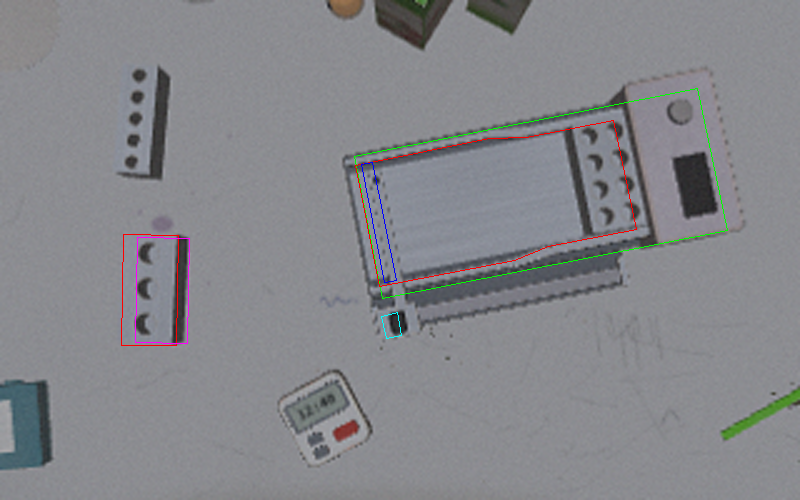

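The overlay matches the spare, but the keeper isn't at travel 0, so that constraint biased the bay along its length. I'll refit using the bay's end corners and check it in an enlarged view.

```bash
python3 - <<'E'
from h import *
C=lambda u,v:np.array([u/2.5+130,v/2.5+130])-.2
for z in(12,24):
  B=[((1,-70,92),C(625,88)),((1,-140,92),C(710,68)),((-1,-140,92),C(745,228)),((-1,-70,92),C(650,245)),((62,150,z),C(345,158)),((-62,150,z),C(371,296))]
  def bp(p): return [proj("top",xf(p,(q[0]*p[3] if abs(q[0])==1 else q[0],q[1],q[2])))-m for q,m in B]
  s=least_squares(lambda p:np.ravel(bp(p)),[555,0,.1,55]);print("bay",s.x,s.fun.round(1));b=s.x
cap=[r.capture("top").astype(float) for _ in range(4)]
im0=np.mean(cap,0)[:,:,::-1].astype(np.uint8);cv2.imwrite("pics/topavg.png",im0)
off=np.array([255,160]);im=im0[160:280,255:415];sc=5;im=cv2.resize(im,(800,600),interpolation=cv2.INTER_CUBIC)
im=cv2.convertScaleAbs(im,alpha=1.4,beta=-20)
D=lambda pts,c:draw(im,"top",[xf(b,q) for q in pts],c,sc,off)
D(((-62,-150,0),(62,-150,0),(62,150,0),(-62,150,0)),(0,255,0))
D(((-46.75,-70,24),(46.75,-70,24),(46.75,5,24),(52,35,24),(52,150,24),(-52,150,24),(-52,35,24),(-46.75,5,24)),(0,0,255))
gx=px("top",*C(398,322),62);a=b[2];R=np.array([[np.cos(a),np.sin(a)],[-np.sin(a),np.cos(a)]])
print("grip world",gx,"in bay",R@(gx[:2]-b[:2]))
tr=145-(R@(gx[:2]-b[:2]))[1]
D(((-94,138.5-tr,62),(-76,138.5-tr,62),(-76,151.5-tr,62),(-94,151.5-tr,62)),(255,255,0))
D(((-50,135-tr,36),(50,135-tr,36),(50,145-tr,36),(-50,145-tr,36)),(255,0,0))
D(((-45,-77,62),(45,-77,62),(45,-32,62),(-45,-32,62)),(255,0,255))
cv2.imwrite("pics/o2.png",im)
E
```

```text
bay [ 5.64575134e+02 -2.76225121e+01  1.66185868e-01  6.28940717e+01] [-2.1 -0.1 -0.8  1.  -1.4  0.2  0.9  0.2  1.6 -1.7  2.1  0.4]
bay [ 5.64314601e+02 -2.77551737e+01  1.68286738e-01  6.28880321e+01] [-2.1 -0.1 -0.8  1.  -1.3  0.2  1.   0.2  1.4 -2.1  2.1  0.7]
grip world [458.46800502  91.698333    62.        ] in bay [-84.34362922 135.49462852]
```

View pics/o2.png

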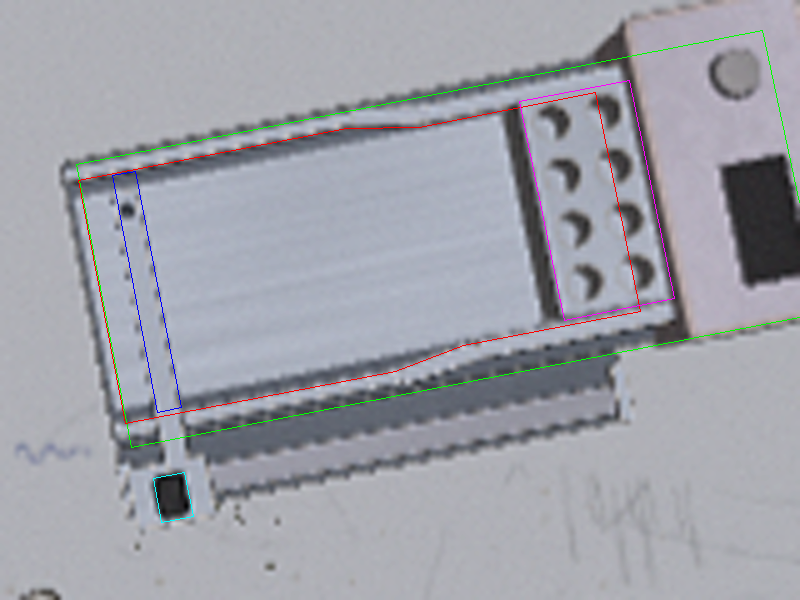

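The bay is at about (564.4, -27.7) with yaw 0.168. The keeper has already travelled about 9.5 mm, and the overlay of the fitted block's top face matches. Next I'll work out the tool orientation and the move amounts.

```bash
python3 - <<'E'
from h import *
from scipy.spatial.transform import Rotation as Ro
s=r.get_state();q=s["tcp_rot"];R=Ro.from_quat([q[1],q[2],q[3],q[0]]).as_matrix();print(R.round(3))
print("jaw yaw",np.degrees(np.arctan2(R[1,0],R[0,0])))
print("sd",xf((564.4,-27.7,.168),(0,58,12)), s["t"])
E
```

```text
[[ 0.4    0.     0.916]
 [-0.916 -0.     0.4  ]
 [ 0.    -1.     0.   ]]
jaw yaw -66.40605870249178
sd [554.70177114  29.48342729  12.        ] 0.8
```

Emit:
servo_tool(
  plan=[
    {"delta_pos": [0.0168,0.05,0],"turn": [0,0,9.68],"jaw": 1},
    {"delta_pos": [0.0168,0.05,0],"turn": [0,0,9.68],"jaw": 1},
    {"delta_pos": [0.0168,0.05,0],"turn": [0,0,9.68],"jaw": 1},
    {"delta_pos": [0.0168,0.05,0],"turn": [0,0,9.68],"jaw": 1},
    {"delta_pos": [0.0168,0.05,0],"turn": [0,0,9.68],"jaw": 1},
    {"delta_pos": [0.0168,0.05,0],"turn": [0,0,9.68],"jaw": 1},
    {"delta_pos": [0.0168,0.05,0],"turn": [0,0,9.68],"jaw": 1},
    {"delta_pos": [0.0168,0.05,0],"turn": [0,0,9.68],"jaw": 1},
    {"delta_pos": [0.0168,0.05,0],"turn": [0,0,9.68],"jaw": 1},
    {"delta_pos": [0.0168,0.05,0],"turn": [0,0,9.68],"jaw": 1},
    {"delta_pos": [0.0168,0.05,0],"turn": [0,0,9.68],"jaw": 1},
    {"delta_pos": [0.0168,0.05,0],"turn": [0,0,9.68],"jaw": 1},
    {"delta_pos": [0.0168,0.05,0],"turn": [0,0,9.68],"jaw": 1},
    {"delta_pos": [0.0168,0.05,0],"turn": [0,0,9.68],"jaw": 1},
    {"delta_pos": [0.0168,0.05,0],"turn": [0,0,9.68],"jaw": 1},
    {"delta_pos": [0.0168,0.05,0],"turn": [0,0,9.68],"jaw": 1},
    {"delta_pos": [0,0,0],"turn": [0,0,0],"jaw": 1},
    {"delta_pos": [0,0,0],"turn": [0,0,0],"jaw": 1},
  ],
)

```text
t: 3.05
position: [488.4, 295.6, 230.9]
tcp_rot: [0.507, -0.507, -0.493, 0.494]
wrist_force: [-0.9, -0.3, -0.4]
width: 0.996
```

Emit:
servo_tool(
  plan=[
    {"delta_pos": [0.0013,-0.0008,-0.04],"turn": [0,0,0],"jaw": 1},
    {"delta_pos": [0,0,-0.05],"turn": [0,0,0],"jaw": 1},
    {"delta_pos": [0,0,-0.05],"turn": [0,0,0],"jaw": 1},
    {"delta_pos": [0,0,-0.04],"turn": [0,0,0],"jaw": 1},
    {"delta_pos": [0,0,-0.025],"turn": [0,0,0],"jaw": 1},
    {"delta_pos": [0,0,-0.013],"turn": [0,0,0],"jaw": 1},
    {"delta_pos": [0,0,0],"turn": [0,0,0],"jaw": 0.4},
    {"delta_pos": [0,0,0],"turn": [0,0,0],"jaw": -0.3},
    {"delta_pos": [0,0,0],"turn": [0,0,0],"jaw": -0.3},
    {"delta_pos": [0,0,0],"turn": [0,0,0],"jaw": -0.3},
    {"delta_pos": [0,0,0],"turn": [0,0,0],"jaw": -0.3},
    {"delta_pos": [0,0,0],"turn": [0,0,0],"jaw": -0.3},
  ],
  force=50,
)

```text
t: 4.55
position: [491.6, 295.8, 15.0]
tcp_rot: [-0.506, 0.507, 0.494, -0.492]
wrist_force: [-0.6, -0.7, 6.5]
width: 0.517
```

Emit:
servo_tool(
  plan=[
    {"delta_pos": [0,0,0.01],"turn": [0,0,0],"jaw": -0.3},
    {"delta_pos": [0,0,0.03],"turn": [0,0,0],"jaw": -0.3},
    {"delta_pos": [0,0,0.05],"turn": [0,0,0],"jaw": -0.3},
    {"delta_pos": [0,0,0.05],"turn": [0,0,0],"jaw": -0.3},
    {"delta_pos": [0,0,0],"turn": [0,0,0],"jaw": -0.3},
    {"delta_pos": [0,0,0],"turn": [0,0,0],"jaw": -0.3},
  ],
)

```text
t: 5.3
position: [489.5, 294.9, 152.8]
tcp_rot: [0.507, -0.506, -0.493, 0.494]
wrist_force: [-0.2, -0.4, -2.7]
width: 0.522
```

```bash
python3 - <<'E'
from h import *
s=r.get_state();print(s["position"],s["wrist_force"],s["width"],s["joint_pos"].round(2))
im=save("side","side1");im=r.capture("top")
a=cv2.imread("pics/side1.png")[60:260,150:400];b=im[150:330,120:400,::-1]
cv2.imwrite("pics/c1.png",np.vstack([cv2.resize(a,(375,300)),cv2.resize(b,(375,241))]))
E
```

```text
[489.54483174 294.88896754 152.83953561] [-0.22527884 -0.36306525 -2.72602667] 0.5216515482132322 [ 0.41  0.43 -0.25  0.89 -0.    0.44]
```

View pics/c1.png

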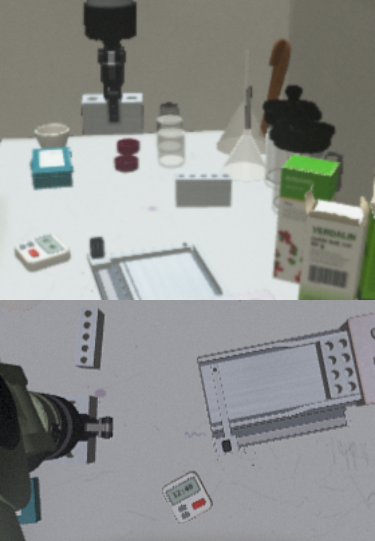

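```bash
python3 - <<'E'
from h import *
im=cv2.imread("pics/side1.png",0).astype(int)
for z in(145,152): 
    u,v=proj("side",(489.5,272.4,z)); v=int(round(v)); row=im[v-1:v+2].mean(0).round().astype(int); print(u,v,list(row[198:212]),list(row[238:252]))
    for X in(444.5,534.5): print(X,proj("side",(X,272.4,z)))
u0=int(round(proj("side",(462,272.4,140))[0]));print(list(im[140:165,u0]),proj("side",(462,272.4,137.8)),proj("side",(462,272.4,187.8)),list(im[112:128,u0]))
E
```

```text
226.081979562713 146 [np.int64(130), np.int64(129), np.int64(128), np.int64(128), np.int64(128), np.int64(129), np.int64(124), np.int64(100), np.int64(107), np.int64(109), np.int64(108), np.int64(108), np.int64(108), np.int64(108)] [np.int64(110), np.int64(110), np.int64(109), np.int64(111), np.int64(112), np.int64(111), np.int64(110), np.int64(114), np.int64(127), np.int64(128), np.int64(129), np.int64(127), np.int64(127), np.int64(127)]
444.5 [205.87287698 147.00998784]
534.5 [246.16442171 145.34451204]
225.949399268435 143 [np.int64(129), np.int64(129), np.int64(129), np.int64(129), np.int64(128), np.int64(129), np.int64(126), np.int64(111), np.int64(109), np.int64(110), np.int64(108), np.int64(109), np.int64(108), np.int64(107)] [np.int64(110), np.int64(110), np.int64(111), np.int64(111), np.int64(109), np.int64(110), np.int64(104), np.int64(106), np.int64(126), np.int64(127), np.int64(128), np.int64(128), np.int64(129), np.int64(128)]
444.5 [205.67604121 144.03292958]
534.5 [246.09545819 142.38447954]
[np.int64(110), np.int64(110), np.int64(108), np.int64(108), np.int64(109), np.int64(107), np.int64(106), np.int64(107), np.int64(109), np.int64(118), np.int64(191), np.int64(212), np.int64(219), np.int64(224), np.int64(224), np.int64(224), np.int64(225), np.int64(224), np.int64(225), np.int64(225), np.int64(223), np.int64(223), np.int64(224), np.int64(224), np.int64(225)] [213.92123083 149.71329098] [212.68923631 128.2048958 ] [np.int64(124), np.int64(125), np.int64(125), np.int64(124), np.int64(122), np.int64(125), np.int64(126), np.int64(125), np.int64(126), np.int64(130), np.int64(156), np.int64(198), np.int64(202), np.int64(167), np.int64(189), np.int64(210)]
```

Emit:
servo_tool(
  plan=[
    {"delta_pos": [0.0111,-0.0442,0],"turn": [0,0,1.85],"jaw": -0.3},
    {"delta_pos": [0.0111,-0.0442,0],"turn": [0,0,1.85],"jaw": -0.3},
    {"delta_pos": [0.0111,-0.0442,0],"turn": [0,0,1.85],"jaw": -0.3},
    {"delta_pos": [0.0111,-0.0442,0],"turn": [0,0,1.85],"jaw": -0.3},
    {"delta_pos": [0.0111,-0.0442,0],"turn": [0,0,1.85],"jaw": -0.3},
    {"delta_pos": [0.0111,-0.0442,0],"turn": [0,0,1.85],"jaw": -0.3},
    {"delta_pos": [0,0,-0.04],"turn": [0,0,0],"jaw": -0.3},
    {"delta_pos": [0,0,-0.04],"turn": [0,0,0],"jaw": -0.3},
    {"delta_pos": [0,0,-0.019],"turn": [0,0,0],"jaw": -0.3},
    {"delta_pos": [0,0,0],"turn": [0,0,0],"jaw": -0.3},
    {"delta_pos": [0,0,0],"turn": [0,0,0],"jaw": -0.3},
  ],
)

```text
t: 6.78
position: [556.9, 30.0, 54.3]
tcp_rot: [0.457, -0.456, -0.54, 0.54]
wrist_force: [1.0, 0.3, -1.3]
width: 0.52
```

```bash
python3 - <<'E'
from h import *
s=r.get_state();p=s["position"];print(p,s["wrist_force"],s["width"])
b=(564.3,-27.7,.168);off=np.array([190,170])
im=save("side","side2")[170:320,190:390,::-1];im=cv2.resize(im,(800,600),interpolation=cv2.INTER_CUBIC)
D=lambda pts,c:draw(im,"side",[xf(b,q) for q in pts],c,4,off)
D(((-46.75,-70,24),(46.75,-70,24),(46.75,5,24),(52,35,24),(52,150,24),(-52,150,24),(-52,35,24),(-46.75,5,24)),(0,0,255))
D(((-62,-150,0),(62,-150,0),(62,150,0),(-62,150,0)),(0,255,0))
z=p[2]-15
D(((-45,35.5,z),(45,35.5,z),(45,80.5,z),(-45,80.5,z)),(255,0,255))
D(((-1,-70,92),(-62.9,-70,92),(-62.9,-140,92),(62.9,-140,92),(62.9,-70,92)),(255,255,0))
cv2.imwrite("pics/o3.png",im)
E
```

```text
[556.86985173  30.00444278  54.26294706] [ 0.96619682  0.29958234 -1.2759025 ] 0.51990698900842
```

View pics/o3.png

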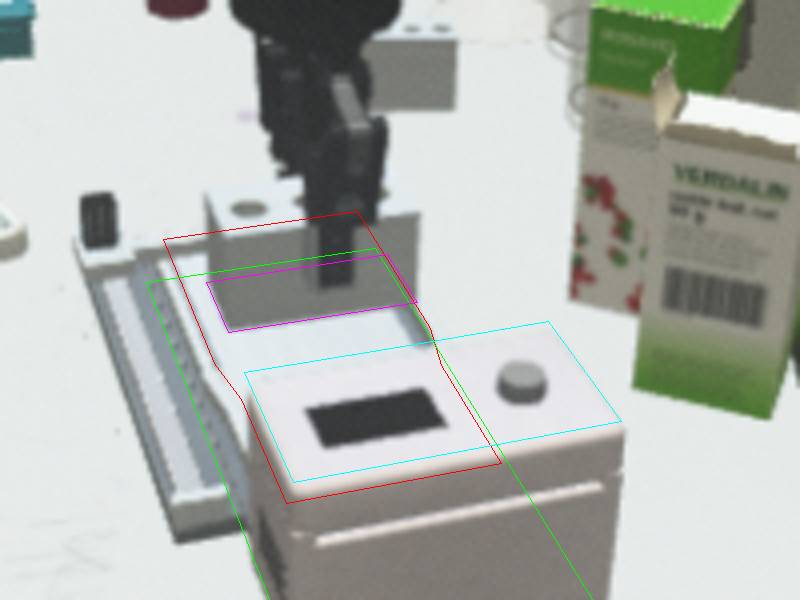

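The block is upright above the wide part of the bay. Its lower edge runs from about (218,328) to (418,303), next to the projected outline and between the lip lines. I'll lower it, watching the force.

Emit:
servo_tool(
  plan=[
    {"delta_pos": [-0.0005,0,-0.01],"turn": [0,0,0],"jaw": -0.3},
    {"delta_pos": [0,0,-0.008],"turn": [0,0,0],"jaw": -0.3},
    {"delta_pos": [0,0,-0.005],"turn": [0,0,0],"jaw": -0.3},
    {"delta_pos": [0,0,-0.002],"turn": [0,0,0],"jaw": -0.3},
    {"delta_pos": [0,0,0],"turn": [0,0,0],"jaw": -0.3},
    {"delta_pos": [0,0,0],"turn": [0,0,0],"jaw": -0.3},
  ],
)

```text
t: 7.58
position: [556.5, 29.9, 29.5]
tcp_rot: [-0.456, 0.457, 0.54, -0.54]
wrist_force: [-0.2, 0.8, -2.2]
width: 0.521
```

Emit:
servo_tool(
  plan=[
    {"delta_pos": [0,0,-0.001],"turn": [0,0,0],"jaw": -0.3},
    {"delta_pos": [0,0,-0.001],"turn": [0,0,0],"jaw": -0.3},
    {"delta_pos": [0,0,-0.001],"turn": [0,0,0],"jaw": -0.3},
    {"delta_pos": [0,0,0],"turn": [0,0,0],"jaw": -0.3},
    {"delta_pos": [0,0,0],"turn": [0,0,0],"jaw": -0.3},
  ],
)

```text
t: 8.2
position: [556.4, 29.9, 27.0]
tcp_rot: [-0.456, 0.457, 0.54, -0.54]
wrist_force: [-3.4, 0.4, 5.3]
width: 0.524
```

Emit:
servo_tool(
  plan=[
    {"delta_pos": [0,0,0],"turn": [0,0,0],"jaw": 0.3},
    {"delta_pos": [0,0,0],"turn": [0,0,0],"jaw": 0.4},
    {"delta_pos": [0,0,0],"turn": [0,0,0],"jaw": 0.4},
    {"delta_pos": [0,0,0],"turn": [0,0,0],"jaw": 0.4},
    {"delta_pos": [0,0,0.02],"turn": [0,0,0],"jaw": 0.4},
    {"delta_pos": [0,0,0.04],"turn": [0,0,0],"jaw": 0.4},
    {"delta_pos": [0,0,0.05],"turn": [0,0,0],"jaw": 0.4},
    {"delta_pos": [-0.03,0.03,0.03],"turn": [0,0,0],"jaw": 0.4},
    {"delta_pos": [-0.05,0.05,0],"turn": [0,0,0],"jaw": 0.4},
    {"delta_pos": [0,0.06,0],"turn": [0,0,0],"jaw": 0.4},
    {"delta_pos": [0,0.06,0],"turn": [0,0,0],"jaw": 0.4},
    {"delta_pos": [0,0,0],"turn": [0,0,0],"jaw": 0.4},
  ],
)

```text
t: 9.7
position: [481.7, 227.8, 166.4]
tcp_rot: [-0.455, 0.455, 0.542, -0.541]
wrist_force: [-0.0, -0.3, 0.2]
width: 0.702
```

```bash
python3 - <<'E'
from h import *
s=r.get_state();p=s["position"];print(p,s["wrist_force"],s["joint_pos"].round(2))
a=r.capture("top")[150:290,250:420,::-1];b=r.capture("side")[170:300,190:360,::-1]
cv2.imwrite("pics/c4.png",np.hstack([cv2.resize(x,(400,400),interpolation=cv2.INTER_CUBIC) for x in(a,b)]))
E
```

```text
[481.74828168 227.76452022 166.43116725] [-0.01008148 -0.31439426  0.20249614] [ 0.3   0.35 -0.34  0.88  0.    0.13]
```

View pics/c4.png

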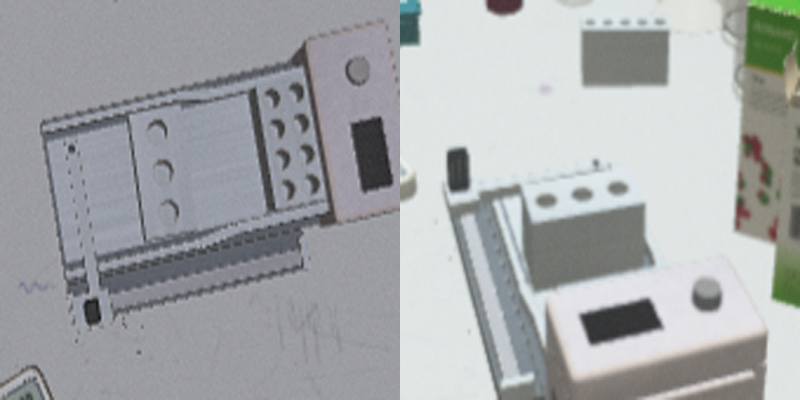

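The spare stands upright and roughly centred in the wide part of the bay; its wells are at about (160,170) in the left panel. Now I'll go behind the keeper grip with the fingers shut.

Emit:
servo_tool(
  plan=[
    {"delta_pos": [-0.016,-0.043,0],"turn": [0,0,0],"jaw": -1},
    {"delta_pos": [-0.0162,-0.0438,0],"turn": [0,0,0],"jaw": -1},
    {"delta_pos": [0,0,-0.04],"turn": [0,0,0],"jaw": -1},
    {"delta_pos": [0,0,-0.04],"turn": [0,0,0],"jaw": -1},
    {"delta_pos": [0,0,-0.03],"turn": [0,0,0],"jaw": -1},
    {"delta_pos": [0,0,-0.012],"turn": [0,0,0],"jaw": -1},
    {"delta_pos": [0,0,0],"turn": [0,0,0],"jaw": -1},
    {"delta_pos": [0,0,0],"turn": [0,0,0],"jaw": -1},
  ],
)

```text
t: 10.8
position: [450.9, 137.1, 45.3]
tcp_rot: [-0.456, 0.457, 0.54, -0.539]
wrist_force: [0.2, -0.3, 0.2]
width: -0.0
```

```bash
python3 - <<'E'
from h import *
s=r.get_state();p=s["position"];print(p,s["wrist_force"],s["width"])
a=r.capture("top")[190:290,210:350,::-1];b=r.capture("side")[170:270,170:310,::-1]
cv2.imwrite("pics/c5.png",np.hstack([cv2.resize(x,(400,286),interpolation=cv2.INTER_CUBIC) for x in(a,b)]))
E
```

```text
[450.93898759 137.14501202  45.29334798] [ 0.19917856 -0.30240297  0.16483358] -0.0003113895251080962
```

View pics/c5.png

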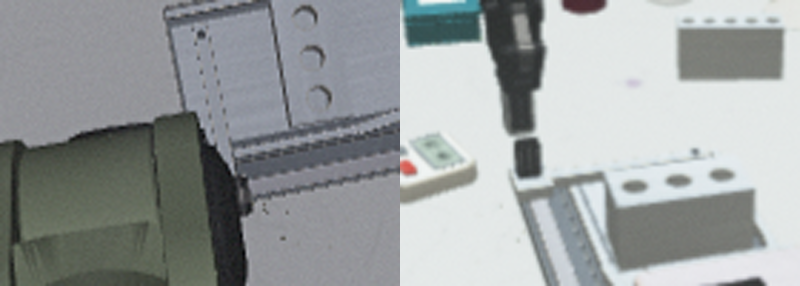

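Emit:
servo_tool(
  plan=[
    {"delta_pos": [0.0004,-0.0025,0],"turn": [0,0,0],"jaw": -1},
    {"delta_pos": [0.0004,-0.0025,0],"turn": [0,0,0],"jaw": -1},
    {"delta_pos": [0.0004,-0.0025,0],"turn": [0,0,0],"jaw": -1},
    {"delta_pos": [0.0004,-0.0025,0],"turn": [0,0,0],"jaw": -1},
    {"delta_pos": [0.0004,-0.0025,0],"turn": [0,0,0],"jaw": -1},
    {"delta_pos": [0.0004,-0.0025,0],"turn": [0,0,0],"jaw": -1},
    {"delta_pos": [0.0004,-0.0025,0],"turn": [0,0,0],"jaw": -1},
    {"delta_pos": [0.0004,-0.0025,0],"turn": [0,0,0],"jaw": -1},
    {"delta_pos": [0.0004,-0.0025,0],"turn": [0,0,0],"jaw": -1},
    {"delta_pos": [0.0004,-0.0025,0],"turn": [0,0,0],"jaw": -1},
    {"delta_pos": [0.0004,-0.0025,0],"turn": [0,0,0],"jaw": -1},
    {"delta_pos": [0.0004,-0.0025,0],"turn": [0,0,0],"jaw": -1},
    {"delta_pos": [0.0004,-0.0025,0],"turn": [0,0,0],"jaw": -1},
    {"delta_pos": [0.0004,-0.0025,0],"turn": [0,0,0],"jaw": -1},
    {"delta_pos": [0.0004,-0.0025,0],"turn": [0,0,0],"jaw": -1},
    {"delta_pos": [0.0004,-0.0025,0],"turn": [0,0,0],"jaw": -1},
    {"delta_pos": [0.0004,-0.0025,0],"turn": [0,0,0],"jaw": -1},
    {"delta_pos": [0.0004,-0.0025,0],"turn": [0,0,0],"jaw": -1},
    {"delta_pos": [0.0004,-0.0025,0],"turn": [0,0,0],"jaw": -1},
    {"delta_pos": [0.0004,-0.0025,0],"turn": [0,0,0],"jaw": -1},
  ],
)

```text
t: 13.4
position: [458.1, 87.2, 44.3]
tcp_rot: [-0.456, 0.457, 0.54, -0.54]
wrist_force: [0.9, 1.7, 0.1]
width: 0.003
```

Emit:
servo_tool(
  plan=[
    {"delta_pos": [0.0004,-0.0025,0],"turn": [0,0,0],"jaw": -1},
    {"delta_pos": [0.0004,-0.0025,0],"turn": [0,0,0],"jaw": -1},
    {"delta_pos": [0.0004,-0.0025,0],"turn": [0,0,0],"jaw": -1},
    {"delta_pos": [0.0004,-0.0025,0],"turn": [0,0,0],"jaw": -1},
    {"delta_pos": [0.0004,-0.0025,0],"turn": [0,0,0],"jaw": -1},
    {"delta_pos": [0.0004,-0.002,0],"turn": [0,0,0],"jaw": -1},
    {"delta_pos": [0.0003,-0.002,0],"turn": [0,0,0],"jaw": -1},
    {"delta_pos": [0.0003,-0.002,0],"turn": [0,0,0],"jaw": -1},
    {"delta_pos": [0.0003,-0.002,0],"turn": [0,0,0],"jaw": -1},
    {"delta_pos": [0.0003,-0.002,0],"turn": [0,0,0],"jaw": -1},
    {"delta_pos": [0.0004,-0.002,0],"turn": [0,0,0],"jaw": -1},
    {"delta_pos": [0.0003,-0.002,0],"turn": [0,0,0],"jaw": -1},
    {"delta_pos": [0.0003,-0.002,0],"turn": [0,0,0],"jaw": -1},
    {"delta_pos": [0.0004,-0.002,0],"turn": [0,0,0],"jaw": -1},
    {"delta_pos": [0.0003,-0.002,0],"turn": [0,0,0],"jaw": -1},
    {"delta_pos": [0.0003,-0.002,0],"turn": [0,0,0],"jaw": -1},
    {"delta_pos": [0.0003,-0.002,0],"turn": [0,0,0],"jaw": -1},
    {"delta_pos": [0.0003,-0.002,0],"turn": [0,0,0],"jaw": -1},
    {"delta_pos": [0.0003,-0.002,0],"turn": [0,0,0],"jaw": -1},
    {"delta_pos": [0.0003,-0.002,0],"turn": [0,0,0],"jaw": -1},
  ],
)

```text
t: 15.9
position: [464.8, 44.7, 44.3]
tcp_rot: [-0.457, 0.457, 0.54, -0.54]
wrist_force: [1.4, 2.4, 0.7]
width: 0.001
```

```bash
python3 - <<'E'
from h import *
s=r.get_state();p=s["position"];print(p,s["wrist_force"],s["width"])
a=r.capture("top")[150:290,250:420,::-1];b=r.capture("side")[170:300,190:360,::-1]
cv2.imwrite("pics/c6.png",np.hstack([cv2.resize(x,(400,400),interpolation=cv2.INTER_CUBIC) for x in(a,b)]))
E
```

```text
[464.82188108  44.73962392  44.2913902 ] [1.36249153 2.35572769 0.72377514] 0.001277725721083547
```

View pics/c6.png

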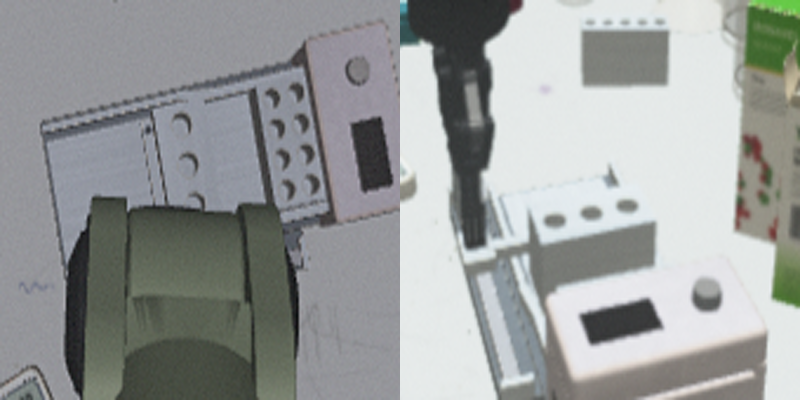

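The keeper bar at about (152,130) in the top panel is against the spare and pushing it squarely. Roughly 43 mm of gap to the fitted block remains.

Emit:
servo_tool(
  plan=[
    {"delta_pos": [0.0003,-0.0018,0],"turn": [0,0,0],"jaw": -1},
    {"delta_pos": [0.0003,-0.0018,0],"turn": [0,0,0],"jaw": -1},
    {"delta_pos": [0.0003,-0.0018,0],"turn": [0,0,0],"jaw": -1},
    {"delta_pos": [0.0003,-0.0018,0],"turn": [0,0,0],"jaw": -1},
    {"delta_pos": [0.0003,-0.0018,0],"turn": [0,0,0],"jaw": -1},
    {"delta_pos": [0.0003,-0.0018,0],"turn": [0,0,0],"jaw": -1},
    {"delta_pos": [0.0003,-0.0018,0],"turn": [0,0,0],"jaw": -1},
    {"delta_pos": [0.0003,-0.0018,0],"turn": [0,0,0],"jaw": -1},
    {"delta_pos": [0.0003,-0.0018,0],"turn": [0,0,0],"jaw": -1},
    {"delta_pos": [0.0003,-0.0018,0],"turn": [0,0,0],"jaw": -1},
    {"delta_pos": [0.0003,-0.0018,0],"turn": [0,0,0],"jaw": -1},
    {"delta_pos": [0.0003,-0.0018,0],"turn": [0,0,0],"jaw": -1},
    {"delta_pos": [0.0003,-0.0018,0],"turn": [0,0,0],"jaw": -1},
    {"delta_pos": [0.0003,-0.0018,0],"turn": [0,0,0],"jaw": -1},
    {"delta_pos": [0.0003,-0.0018,0],"turn": [0,0,0],"jaw": -1},
    {"delta_pos": [0.0003,-0.0018,0],"turn": [0,0,0],"jaw": -1},
    {"delta_pos": [0.0003,-0.0018,0],"turn": [0,0,0],"jaw": -1},
    {"delta_pos": [0.0003,-0.0018,0],"turn": [0,0,0],"jaw": -1},
    {"delta_pos": [0.0003,-0.0018,0],"turn": [0,0,0],"jaw": -1},
    {"delta_pos": [0.0003,-0.0018,0],"turn": [0,0,0],"jaw": -1},
  ],
)

```text
t: 18.5
position: [470.9, 8.8, 44.3]
tcp_rot: [-0.456, 0.457, 0.54, -0.54]
wrist_force: [1.9, 3.8, -1.1]
width: -0.003
```

Emit:
servo_tool(
  plan=[
    {"delta_pos": [0.0002,-0.001,0],"turn": [0,0,0],"jaw": -1},
    {"delta_pos": [0.0002,-0.001,0],"turn": [0,0,0],"jaw": -1},
    {"delta_pos": [0.0001,-0.001,0],"turn": [0,0,0],"jaw": -1},
    {"delta_pos": [0.0002,-0.001,0],"turn": [0,0,0],"jaw": -1},
    {"delta_pos": [0.0002,-0.001,0],"turn": [0,0,0],"jaw": -1},
    {"delta_pos": [0.0001,-0.001,0],"turn": [0,0,0],"jaw": -1},
    {"delta_pos": [0.0002,-0.001,0],"turn": [0,0,0],"jaw": -1},
    {"delta_pos": [0.0002,-0.001,0],"turn": [0,0,0],"jaw": -1},
    {"delta_pos": [0.0001,-0.001,0],"turn": [0,0,0],"jaw": -1},
    {"delta_pos": [0.0002,-0.001,0],"turn": [0,0,0],"jaw": -1},
    {"delta_pos": [0.0002,-0.001,0],"turn": [0,0,0],"jaw": -1},
    {"delta_pos": [0.0001,-0.001,0],"turn": [0,0,0],"jaw": -1},
  ],
)

```text
t: 20.0
position: [472.8, -3.1, 44.3]
tcp_rot: [-0.457, 0.456, 0.54, -0.54]
wrist_force: [1.2, 4.7, 0.4]
width: 0.003
```

Emit:
servo_tool(
  plan=[
    {"delta_pos": [0.0002,-0.001,0],"turn": [0,0,0],"jaw": -1},
    {"delta_pos": [0.0002,-0.001,0],"turn": [0,0,0],"jaw": -1},
    {"delta_pos": [0.0001,-0.001,0],"turn": [0,0,0],"jaw": -1},
    {"delta_pos": [0.0002,-0.001,0],"turn": [0,0,0],"jaw": -1},
    {"delta_pos": [0.0002,-0.001,0],"turn": [0,0,0],"jaw": -1},
    {"delta_pos": [0.0001,-0.001,0],"turn": [0,0,0],"jaw": -1},
    {"delta_pos": [0.0002,-0.001,0],"turn": [0,0,0],"jaw": -1},
    {"delta_pos": [0.0002,-0.001,0],"turn": [0,0,0],"jaw": -1},
  ],
)

```text
t: 21.0
position: [474.2, -11.2, 44.3]
tcp_rot: [-0.456, 0.457, 0.54, -0.54]
wrist_force: [3.1, 3.5, -0.7]
width: 0.004
```

```bash
python3 - <<'E'
from h import *
s=r.get_state();p=s["position"];print(p,s["wrist_force"],s["t"])
a=r.capture("top")[150:290,250:420,::-1];b=r.capture("side")[170:300,190:360,::-1]
cv2.imwrite("pics/c7.png",np.hstack([cv2.resize(x,(400,400),interpolation=cv2.INTER_CUBIC) for x in(a,b)]))
E
```

```text
[474.24842691 -11.20231017  44.29236204] [ 3.13829149  3.47233031 -0.70522092] 21.0
```

View pics/c7.png

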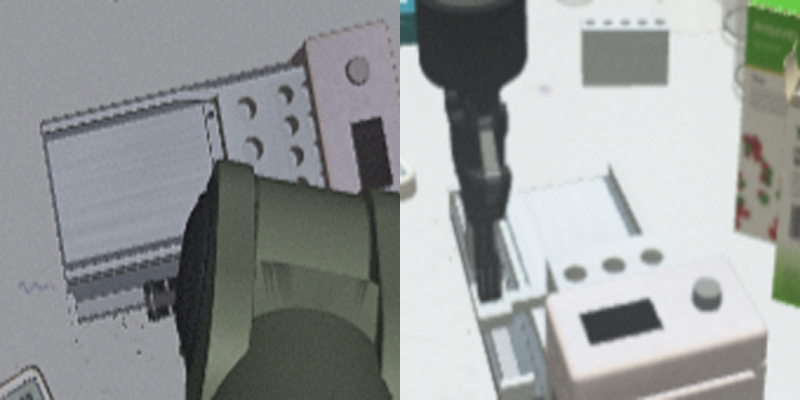

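The blocks have closed up (well rows at 248 and 288 in the top panel, no dark gap) and the fitted block is now moving. I'll feel for the stop in small steps.

Emit:
servo_tool(
  plan=[
    {"delta_pos": [0.0002,-0.001,0],"turn": [0,0,0],"jaw": -1},
    {"delta_pos": [0.0002,-0.001,0],"turn": [0,0,0],"jaw": -1},
    {"delta_pos": [0.0001,-0.001,0],"turn": [0,0,0],"jaw": -1},
    {"delta_pos": [0.0002,-0.001,0],"turn": [0,0,0],"jaw": -1},
  ],
)

```text
t: 21.6
position: [474.8, -15.1, 44.3]
tcp_rot: [-0.457, 0.456, 0.54, -0.54]
wrist_force: [1.3, 4.5, 0.9]
width: -0.0
```

Emit:
servo_tool(
  plan=[
    {"delta_pos": [0.0002,-0.001,0],"turn": [0,0,0],"jaw": -1},
    {"delta_pos": [0.0002,-0.001,0],"turn": [0,0,0],"jaw": -1},
    {"delta_pos": [0.0001,-0.001,0],"turn": [0,0,0],"jaw": -1},
  ],
)

```text
t: 21.98
position: [475.4, -18.1, 44.3]
tcp_rot: [-0.457, 0.456, 0.54, -0.54]
wrist_force: [1.4, 4.4, -0.6]
width: 0.004
```

Emit:
servo_tool(
  plan=[
    {"delta_pos": [0.0002,-0.001,0],"turn": [0,0,0],"jaw": -1},
    {"delta_pos": [0.0002,-0.001,0],"turn": [0,0,0],"jaw": -1},
    {"delta_pos": [0.0001,-0.001,0],"turn": [0,0,0],"jaw": -1},
  ],
)

```text
t: 22.35
position: [475.4, -18.5, 44.3]
tcp_rot: [-0.458, 0.455, 0.542, -0.539]
wrist_force: [1.2, 14.1, 3.9]
width: -0.001
```

Emit:
servo_tool(
  plan=[
    {"delta_pos": [0.0002,-0.001,0],"turn": [0,0,0],"jaw": -1},
    {"delta_pos": [0.0002,-0.001,0],"turn": [0,0,0],"jaw": -1},
    {"delta_pos": [0.0001,-0.001,0],"turn": [0,0,0],"jaw": -1},
  ],
)

```text
t: 22.72
position: [475.4, -18.7, 44.3]
tcp_rot: [-0.459, 0.453, 0.544, -0.537]
wrist_force: [0.1, 22.3, 7.2]
width: 0.001
```

The row came up firm, at 22 N with no further travel. I'll hold it, then back straight off.

Emit:
servo_tool(
  plan=[
    {"delta_pos": [0,0,0],"turn": [0,0,0],"jaw": -1},
    {"delta_pos": [0,0,0],"turn": [0,0,0],"jaw": -1},
    {"delta_pos": [0,0,0],"turn": [0,0,0],"jaw": -1},
    {"delta_pos": [0,0,0],"turn": [0,0,0],"jaw": -1},
    {"delta_pos": [-0.0003,0.002,0],"turn": [0,0,0],"jaw": -1},
    {"delta_pos": [-0.0003,0.002,0],"turn": [0,0,0],"jaw": -1},
    {"delta_pos": [-0.0005,0.003,0],"turn": [0,0,0],"jaw": -1},
    {"delta_pos": [-0.001,0.006,0],"turn": [0,0,0],"jaw": -1},
    {"delta_pos": [-0.004,0.025,0],"turn": [0,0,0],"jaw": -1},
    {"delta_pos": [-0.004,0.025,0.02],"turn": [0,0,0],"jaw": -1},
    {"delta_pos": [0,0.03,0.05],"turn": [0,0,0],"jaw": -1},
    {"delta_pos": [0,0.05,0.03],"turn": [0,0,0],"jaw": -1},
    {"delta_pos": [0,0.05,0],"turn": [0,0,0],"jaw": -1},
    {"delta_pos": [0,0.05,0],"turn": [0,0,0],"jaw": -1},
    {"delta_pos": [0,0,0],"turn": [0,0,0],"jaw": -1},
  ],
)

```text
t: 24.6
position: [465.8, 221.0, 144.2]
tcp_rot: [0.455, -0.456, -0.541, 0.541]
wrist_force: [-0.6, -1.5, -0.4]
width: -0.002
```

```bash
python3 - <<'E'
from h import *
s=r.get_state();print(s["position"],s["wrist_force"],s["t"])
b=(564.3,-27.7,.168)
im0=np.mean([r.capture("top").astype(float) for _ in range(3)],0)[:,:,::-1].astype(np.uint8)
off=np.array([300,165]);sc=8;im=cv2.resize(im0[165:235,300:400],(800,560),interpolation=cv2.INTER_CUBIC)
D=lambda y,z,c:draw(im,"top",[xf(b,(-45,y,z)),xf(b,(45,y,z))],c,sc,off)
for y in(-59.5-22.5,-59.5+22.5,-59.5+67.5):D(y,62,(255,0,255))
cv2.imwrite("pics/o8.png",im)
E
```

```text
[465.82259042 220.99214774 144.20515106] [-0.60230227 -1.5473099  -0.42161081] 24.6
```

View pics/o8.png

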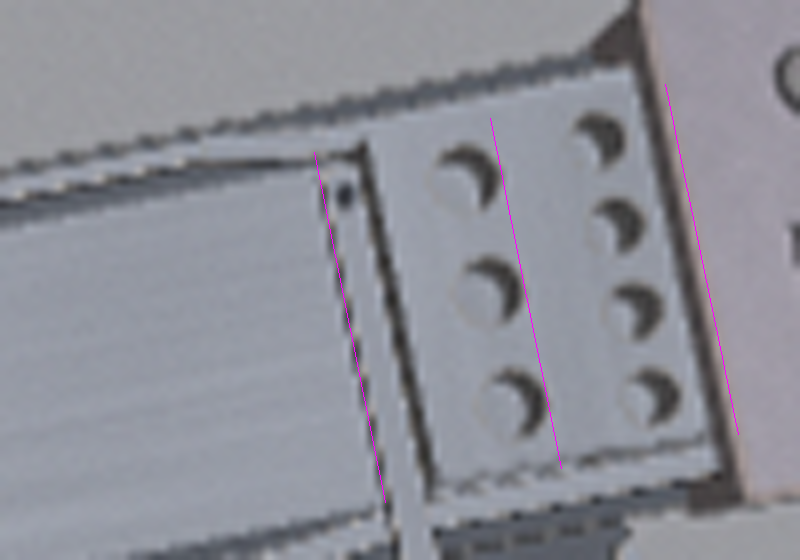

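The row sits about 14 mm beyond the limit lines, with no visible seam between the blocks. Last, I'll check the keeper gap numerically, then hand in.

```bash
python3 - <<'E'
from h import *
b=(564.3,-27.7,.168);a=b[2];R=np.array([[np.cos(a),np.sin(a)],[-np.sin(a),np.cos(a)]])
f=lambda u,v,z:(R@(px("top",u/8+300-.5,v/8+165-.5,z)[:2]-b[:2])).round(1)
print("spare +y top edge",f(365,145,62),f(432,490,62)); print("bar far edge",f(325,185,36),f(388,515,36)); print("bar near edge",f(358,185,36),f(410,450,36))
E
```

```text
spare +y top edge [44.3 -4.9] [-44.3  -4.2]
bar far edge [39.   3.8] [-48.    4.8]
bar near edge [37.3 -4.5] [-32.6  -4.1]
```

```bash
python3 -c "
from plant import r
print(r.job_done())"
```

```text
the job is handed in; nothing more can be done
None
```

I stood the spare block upright in the bay and pushed the row against the hidden stop with the keeper. I then backed the arm off and handed the job in at about 25 s of the 67 s allowed. No verdict came back.

- **Pushing home:** I pushed the keeper grip from behind with the fingers shut, at 1 mm steps near the end. The force rose from about 4.7 N while sliding to about 23 N with no further travel. I held it there for 0.5 s. About 18 N passed between the blocks, below the 40 N limit.
- **Final picture:** The fitted block is at about y = -72 mm (it needed to be below -59.5 mm). I could see no seam between the blocks, and they are square to within about 0.01 rad.
- **Keeper:** Its face is against the spare block, with a measured gap of about 0 mm, good to about 1.5 mm.
- **Narrow block:** I never touched it. It still stood in its place in the pictures taken during the push; I did not measure its position again.
- **Disagreement:** The bay's fitted pose disagreed with the pictures by 2 px or so (about 5 mm) along its length. The margin at the stop is larger than that.

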